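# Take the glue kettle off its warmer

### The arm

A 6-joint arm with a two-finger parallel gripper is mounted at the origin on the work surface. World frame = base frame: x ahead of the robot, y to its left, z up, the work surface at z = 0. Lengths are in m, angles in degrees, forces in N, time in s.
With the tool pointing down it reaches from about 0.3 to 0.75 m from the base axis. Payload 8.5 kg.
Tool frame: the origin (TCP) lies on the centre line of the jaws, within the pads' length; the fingertips stand 19 mm ahead of it and the grasp point (between the pads) is the TCP (env.tcp_to_tips is the z of the fingertips in the tool frame, in m); z points along the fingers, y is the line along which they close (so a half turn about z gives the same grasp; the last joint's range is limited). The gripper opens to 85 mm and grips with 20 to 120 N. Pads are 22 mm wide; open, the fingers measure 114 mm over their backs; the gripper's body (76 mm by 85 mm) begins 54 mm behind the grasp point. The pads swing forward as they close: fully open they stand 13 mm farther back than shut.
Start: joints at [-78.226, 21.807, 74.336, -0, 83.858, -12.336], TCP at [0.225, -0.502, 0.25] pointing down, gripper open.
Joint ranges: [-178.18, 178.18], [-50.72, 133.34], [12.68, 142.11], [-81.47, 261.47], [9.98, 163.14], [-165.26, 165.26]. Speed limits (degrees/s): [136.94, 136.94, 180, 180, 180, 180].

### API

Orientations are given as a 3x3 rotation matrix whose columns are the frame's x, y, z axes.
In Python, from rig import env gives the robot as it stands.
- The arm moves only by the tool servo_tool, never from a script. Its argument "steps" is a list of rows, each an object of numbers: "tx", "ty", "tz": the shift along the world's x, y, z in cm; "yaw": the turn about the world's z in degrees; "claw": the finger opening in cm, from 0 to 8.54. In form: [{"tx": .., "ty": .., "tz": .., "yaw": .., "claw": ..}, ...]. A call has 1 to 20 rows; each row shifts and turns the commanded pose from where the row before left it; what a row does not reach is not made up. A row lasts 1/10 s, in which the tool goes at most 50 mm and 8.59 degrees, less where a joint would pass 70% of its speed; a pose out of reach is approached as far as the arm can. A call with a gripper value outside its range is refused whole. The fingers move at their own pace and stop on an object; "newtons" is the grip in N (left out, the last holds). Time passes only in rows, so rows that do not move let the fingers close. It gives the time, the measured TCP pose, the force, the opening and the grip force at its end, in the units of the state.
- env.observe(): the state, without advancing time (a new reading comes with each control period).
- env.get_image(name): name is "side" or "top" or "wrist"; returns (picture, depth): 420x560x3 uint8, red, green, blue; 420x560 float32, m along the optical axis (not along the pixel's ray), 0 where there is no reading.
- env.camera_model(name): a dict with "fovy" (degrees; the focal length in pixels is half the picture's height over the tangent of half this angle, whatever the lens; pixels are square), "cx", "cy" (the principal point, pixels), "T" (4x4, takes a point from camera to world coordinates). Camera axes: x right, y down, z forward; pixel columns grow to the right and rows downward; lengths in m; the calibration is good to about 2 mm. A picture is of the moment at which its call begins: read the wrist's pose just before it. camera_model takes no time and is no camera call; for the wrist camera it gives the pose at the moment of the call.
- env.close_job(): hands the job in; it is judged then, once.
The state is a dict: "time_s": time; "q": joint angles; "qvel": joint speeds; "joint_efforts": joint torques, N m; "position": TCP position; "tool_rot": TCP orientation; "ft_force": force on the tool from outside, world axes, zero at the start; "wrist_torque": the same for the moment, N m; "grip_width": finger opening in m; "gripper_force": force on a finger pad.
Only numpy, scipy, OpenCV 4.12 (cv2) and the standard library are available. Lean on these libraries where they do the work, as an engineer would, in place of code of your own. Each camera call takes 0.05 s, during which the arm holds its last target. There are 200 camera calls.

### The job

Take the glue kettle off the warmer by its bail handle and stand it upright near the middle of the plate of the height-adjustable work stand beside. Swing the bail upright before you lift; do not tip the kettle, set it down gently and feel for the plate, whose height differs each time; leave the spool, the wax tin and the bottle near it where they are.

Things in the scene. Friction and masses are not known exactly. Their poses are not given: they have to be found in the camera images.
- kettle_center (a point): Closed aluminium glue kettle, a round pot 90 mm in diameter (94 at the lid's rim) and 78 mm high, about 0.6 kg (0.45 to 0.8), with a short spout on its +x side (reaching 73 mm from the axis). Its body is too wide to grip; it is lifted by the bail. This point is on its axis, half-way up: 39 mm above its underside. z is up along the axis, y is along the bail's hinge line. It stands in the warmer's shallow recess.
- kettle: The same kettle, origin at the centre of its underside, same axes.
- kettle_hinge (a point): The middle of the bail's hinge line, on the kettle's axis, 60 mm above its underside, 21 mm above its centre.
- bail (a joint): Angle of the kettle's wire bail: 0 when it stands straight up over the kettle, positive leaning to the kettle's -x side (away from the spout), negative leaning over the spout, +-0.8 rad at its stops. It starts laid over on the -x side, within 0.15 rad of the stop or on it; it has little friction (about 0.015 N m), so it falls slowly to a stop when let go, and the kettle hangs freely from it.
- bail_grip (a point): The middle of the bail's grip: a dark wooden sleeve 14 mm thick and 64 mm long, parallel to the hinge line and 95 mm from it. The bail's two wire arms are 106 mm apart. The sleeve does not spin on the bail and hardly turns between gripping fingers: the hand has to tilt with the bail as it is swung, or the kettle tips with it.
- warmer_seat (a point): The warmer: a round grey housing 136 mm in diameter with a dark recessed top, fixed to the bench. This point is the centre of the recess's floor, 40 mm above the bench; a rim 10 mm high and 97 mm in inner diameter stands around the kettle's foot.
- riser: The height-adjustable work stand, fixed to the bench: a dark round foot 120 mm in diameter carrying a round aluminium plate 150 mm in diameter, flat, without a rim. Origin at the centre of the foot's underside, at bench height; the plate is centred over it. The plate's top is somewhere from 35 to 80 mm above the bench: it is locked before each run, does not give under the hand, and its height is not reported here. It and the warmer may stand either way round.
- spool: Bystander: wooden spool of pale thread, 44 mm across, 52 mm high, standing between the warmer and the work stand. This point is the centre of its underside.
- cleaner: Bystander: plastic bottle 52 mm across, 115 mm high, at the far edge. Centre of its underside.
- waxtin: Bystander: round aluminium wax tin, 68 mm across, 25 mm high, between the two, nearer the robot. Centre of its underside.
Not all that is in view belongs to the job. What is shaped like the riser but turquoise is not meant.

How it is judged:
By the outcome, as a careful person would: the job done as asked, in the order asked, and still so for the second after the job is handed in, with the robot touching nothing.
It also fails if it takes over 53 s, if anything falls off the work surface, if the arm or the gripper's body presses on something with over 40 N, if the wrist force passes 120 N, or if a joint passes its speed limit or range.

## Working session

There is one attempt and no reset: what is moved stays moved. The work goes in short steps, Python scripts to look and compute and a tool call to move; the robot and the scene stay as the last step left them, time stands still between calls to the robot, and variables do not carry over. Pictures are saved under pics/ and viewed, at most 10 in all, crops included, and the job is handed in when it is done.

Besides the shell and the picture viewer there is one more tool, called after "Request:" by a JSON object that holds its "op" and its "data". servo_tool: Moves the arm, as the interface text tells. Its arguments: {"type":"object","properties":{"steps":{"type":"array"},"newtons":{"type":"number"}},"required":["steps"]}

```bash
mkdir -p pics; ls; cat > h.py <<'E'
import numpy as np, cv2
from rig import env
def K(name):
    m=env.camera_model(name); f=210/np.tan(np.radians(m["fovy"]/2)); return f,m["cx"],m["cy"],np.array(m["T"])
def pts(name,d):
    f,cx,cy,T=K(name); v,u=np.mgrid[0:420,0:560]
    P=np.stack([(u-cx)/f*d,(v-cy)/f*d,d],-1)
    return P@T[:3,:3].T+T[:3,3]
def shot(name,fn):
    m=K(name); im,d=env.get_image(name); 
    f,cx,cy,T=m; v,u=np.mgrid[0:420,0:560]
    P=np.stack([(u-cx)/f*d,(v-cy)/f*d,d],-1)@T[:3,:3].T+T[:3,3]
    P[d==0]=np.nan
    cv2.imwrite(f"pics/{fn}.png",im[:,:,::-1]); np.savez(f"pics/{fn}.npz",im=im,d=d,P=P); return im,d,P
E
python3 - <<'E'
from h import *
for n in("top","side"):
    im,d,P=shot(n,n+"0"); print(n,(d>0).mean(),K(n))
print(env.observe())
E
```

```text
pics
top 0.9959353741496598 (np.float64(431.1079902644385), 279.8191340295046, 214.48732865234982, array([[ 0.00145659, -0.99774516,  0.06710041,  0.44233969],
       [-0.99985404, -0.00259535, -0.01688691, -0.10500485],
       [ 0.01702298, -0.06706602, -0.99760331,  1.10638425],
       [ 0.        ,  0.        ,  0.        ,  1.        ]]))
side 0.9959353741496598 (np.float64(511.4628719637538), 285.5558331661245, 203.01960596639347, array([[ 0.99401328, -0.0729217 ,  0.08136359,  0.41526607],
       [-0.1092396 , -0.64914105,  0.75278324, -1.16240831],
       [-0.00207779, -0.75716466, -0.65322076,  1.03792438],
       [ 0.        ,  0.        ,  0.        ,  1.        ]]))
{'time_s': 0.1, 'q': array([-7.82247060e+01,  2.18380956e+01,  7.43802530e+01, -7.59756824e-04,
        8.38590353e+01, -1.23350082e+01]), 'qvel': array([ 0.00709281,  0.04920263, -0.22272237,  0.01119259,  0.01172484,
       -0.0315863 ]), 'joint_efforts': array([ 3.28511233e-03, -4.49222803e+01, -2.31657636e+01, -2.12393920e-04,
        3.68703768e-03,  9.00329411e-06]), 'position': array([ 0.22462218, -0.50177034,  0.24976539]), 'tool_rot': array([[ 9.12760198e-01,  4.08495701e-01, -2.88529789e-04],
       [ 4.08495710e-01, -9.12759286e-01,  1.31949060e-03],
       [ 2.75647992e-04, -1.32224168e-03, -9.99999088e-01]]), 'ft_force': array([-0.28558167, -0.04287085,  0.78612637]), 'wrist_torque': array([ 0.00601972, -0.0055001 ,  0.00947472]), 'gripper_force': 0.0, 'grip_width': 0.0856078583682254}
```

View pics/top0.png

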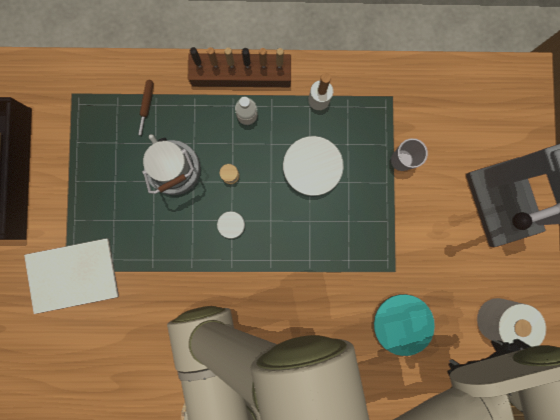

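View pics/side0.png

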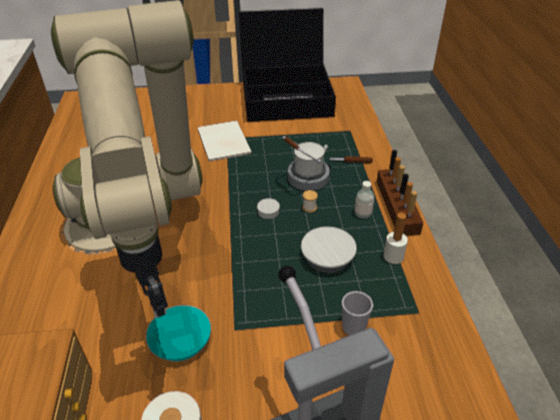

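Candidates in top view: kettle pot/lid (168,163) on the warmer with its brown bail grip at (172,184); spool (229,174); wax tin (231,224) and bottle (247,110). The riser is the white/aluminium plate at (313,166). The turquoise disc at (404,325) is a decoy, and the mug (410,155) and paper roll (522,328) are not meant. By the description I choose the kettle at (168,163) and the plate at (313,166), and check with one crop.

```bash
python3 - <<'E'
from h import *
z=np.load("pics/top0.npz");im,P=z["im"],z["P"]
cv2.imwrite("pics/crop0.png",cv2.resize(im[85:245,125:365,::-1],None,fx=3.2,fy=3.2,interpolation=cv2.INTER_CUBIC))
hsv=cv2.cvtColor(im,cv2.COLOR_RGB2HSV)
def rep(n,m,pr=True):
    q=P[m]; q=q[~np.isnan(q).any(1)]
    print(n,len(q),"mean",q.mean(0).round(4),"min",q.min(0).round(3),"max",q.max(0).round(3),"zmed",np.median(q[:,2]).round(4)); return q
Z=P[...,2]; v,u=np.mgrid[0:420,0:560]
box=lambda a,b,c,d:(u>a)&(u<b)&(v>c)&(v<d)
q=rep("bench",box(255,275,200,260))
pz=np.median(Z[155:177,303:323]); 
for n,b,zz in(("plate",box(270,355,125,205),pz),("lid",box(140,205,135,200),np.nanmedian(Z[158:165,160:168]))):
    m=b&(abs(Z-zz)<.006); q=rep(n,m); (c,r)=cv2.minEnclosingCircle(q[:,:2].astype(np.float32)); print(c,r)
g=box(145,200,165,205)&(hsv[...,0]<14)&(hsv[...,1]>110)&(Z>.12)
q=rep("grip",g); 
w,V=np.linalg.eigh(np.cov(q[:,:2].T)); print("axis",V[:,1],np.degrees(np.arctan2(V[1,1],V[0,1])),np.ptp(q[:,:2]@V[:,1]))
for n,b in(("spool",box(215,245,160,190)),("tin",box(212,250,208,242)),("bottle",box(230,262,92,128))):
    rep(n,b&(Z>.015))
z2=np.load("pics/side0.npz");P2,im2=z2["P"],z2["im"];h2=cv2.cvtColor(im2,cv2.COLOR_RGB2HSV)
b=box(275,326,125,165)&(h2[...,0]<14)&(h2[...,1]>110)&(P2[...,2]>.12)
P=P2; q=rep("grip side",b)
rep("lid side",box(285,335,135,170)&(abs(P2[...,2]-.118)<.006)); rep("plate side",box(303,353,232,262))
print(K("wrist"))
E
```

```text
bench 1115 mean [ 0.4769 -0.0858  0.0012] min [ 0.403 -0.109 -0.004] max [ 0.552 -0.062  0.008] zmed 0.0012<stdin>:7: RuntimeWarning: Mean of empty slice.
  ret = um.true_divide(
Traceback (most recent call last):
ValueError: zero-size array to reduction operation minimum which has no identity
```

View pics/crop0.png

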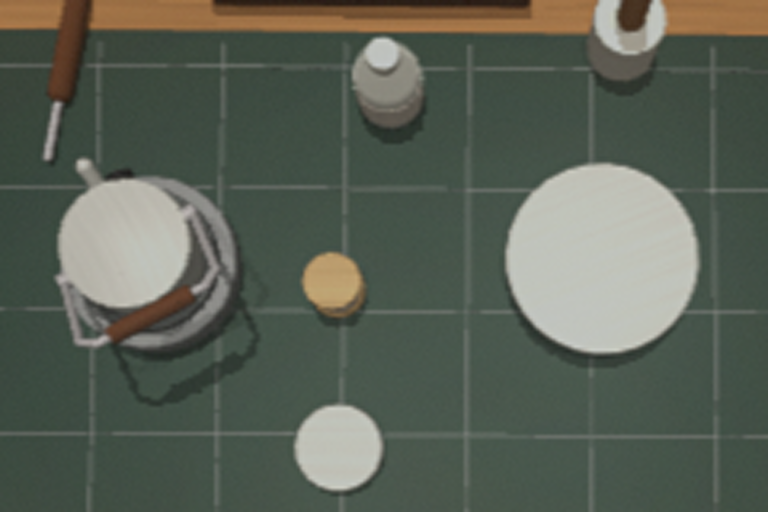

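The crop shows the kettle with its lid centre at crop (125,243), i.e. pixel (164,161), the spout up-left at (86,166), and the brown grip at (150,313), laid away from the spout. The plain plate is at (602,258), and the spool and tin are between.

```bash
cat > m.py <<'E'
from h import *
import warnings;warnings.simplefilter("ignore")
z=np.load("pics/top0.npz");im,P=z["im"],z["P"]
hsv=cv2.cvtColor(im,cv2.COLOR_RGB2HSV)
v,u=np.mgrid[0:420,0:560]
box=lambda a,b,c,d:(u>a)&(u<b)&(v>c)&(v<d)
def rep(n,m):
    q=P[m]; q=q[~np.isnan(q).any(1)]
    if not len(q): print(n,"none",m.sum()); return q
    print(n,len(q),"mean",q.mean(0).round(4),"p1",np.percentile(q,1,0).round(3),"p99",np.percentile(q,99,0).round(3),"zmed",np.median(q[:,2]).round(4)); return q
def circ(b,zz):
    m=(b&(abs(P[...,2]-zz)<.008)).astype(np.uint8)
    m=cv2.morphologyEx(m,cv2.MORPH_OPEN,np.ones((5,5)))
    q=rep("circ",m>0); (c,r)=cv2.minEnclosingCircle(q[:,:2].astype(np.float32)); print(" ",np.round(c,4),round(r,4))
circ(box(270,355,125,205),np.nanmedian(P[155:177,303:323,2]))
circ(box(140,205,135,200),np.nanmedian(P[158:165,160:168,2]))
g=box(145,200,165,205)&(hsv[...,0]<14)&(hsv[...,1]>110)
print(g.sum(), np.argwhere(g).mean(0))
q=rep("grip",g&(P[...,2]>.1))
if len(q):
    w,V=np.linalg.eigh(np.cov(q[:,:2].T)); print("axis",np.degrees(np.arctan2(V[1,1],V[0,1])),np.ptp(q[:,:2]@V[:,1]))
for n,b in(("spool",box(215,245,160,190)),("tin",box(212,250,208,242)),("bottle",box(230,262,92,128))): rep(n,b&(P[...,2]>.015))
z2=np.load("pics/side0.npz");P,im2=z2["P"],z2["im"];h2=cv2.cvtColor(im2,cv2.COLOR_RGB2HSV)
g2=box(275,326,125,168)&((h2[...,0]<14)&(h2[...,1]>110))
print(g2.sum(),np.argwhere(g2).mean(0)); rep("grip side",g2&(P[...,2]>.1)); 
rep("lid side",box(296,322,147,156)); rep("plate side",box(308,350,236,258))
# triangulate grip
A=[]
for n,g_ in(("top",g),("side",g2)):
    f,cx,cy,T=K(n); r,c=np.argwhere(g_).mean(0); d=T[:3,:3]@[(c-cx)/f,(r-cy)/f,1]; A.append((T[:3,3],d/np.linalg.norm(d)))
M=sum(np.eye(3)-np.outer(d,d) for o,d in A); b=sum((np.eye(3)-np.outer(d,d))@o for o,d in A); print("tri",np.linalg.solve(M,b))
E
python3 m.py
```

```text
circ 2764 mean [ 0.6363 -0.2038  0.0451] p1 [ 0.567 -0.273  0.04 ] p99 [ 0.706 -0.133  0.049] zmed 0.0451
  [ 0.6374 -0.2039] 0.0755
circ 1212 mean [0.6332 0.1494 0.1151] p1 [0.591 0.108 0.11 ] p99 [0.677 0.192 0.121] zmed 0.1151
  [0.6338 0.1493] 0.047
145 [182.7862069  171.33793103]
grip 144 mean [0.5736 0.1152 0.172 ] p1 [0.558 0.089 0.168] p99 [0.591 0.141 0.176] zmed 0.1721
axis 118.40747035339777 0.06002337609460481
spool 250 mean [0.6166 0.005  0.0515] p1 [ 0.597 -0.015  0.025] p99 [0.638 0.025 0.056] zmed 0.0519
tin 567 mean [0.4896 0.0012 0.0251] p1 [ 0.458 -0.031  0.02 ] p99 [0.521 0.032 0.03 ] zmed 0.0252
bottle 474 mean [ 0.7648 -0.0388  0.0778] p1 [ 0.748 -0.062  0.021] p99 [ 0.793 -0.013  0.118] zmed 0.0789
55 [141.90909091 291.21818182]
grip side 47 mean [0.5703 0.1123 0.1697] p1 [0.554 0.089 0.164] p99 [0.584 0.138 0.174] zmed 0.1701
lid side 199 mean [0.6289 0.1301 0.1207] p1 [0.585 0.07  0.109] p99 [0.669 0.161 0.167] zmed 0.1147
plate side 857 mean [ 0.6362 -0.2102  0.0434] p1 [ 0.581 -0.25   0.039] p99 [ 0.693 -0.169  0.048] zmed 0.0434
tri [0.57242966 0.11545323 0.17072698]
```

Request:
{"op": "servo_tool", "data": {"steps": [{"tx": 1.9,"ty": 3.4,"yaw": 5.2,"claw": 5},{"tx": 1.9,"ty": 3.4,"yaw": 5.2},{"tx": 1.9,"ty": 3.4,"yaw": 5.2},{"tx": 1.9,"ty": 3.4,"yaw": 5.2},{"tx": 1.9,"ty": 3.4,"yaw": 5.2},{"tx": 1.9,"ty": 3.4,"yaw": 5.2},{"tx": 1.9,"ty": 3.4,"yaw": 5.2},{"tx": 1.9,"ty": 3.4,"yaw": 5.2},{"tx": 1.9,"ty": 3.4,"yaw": 5.2},{"tx": 1.9,"ty": 3.4,"yaw": 5.2},{"tx": 1.9,"ty": 3.4,"yaw": 5.2},{"tx": 1.9,"ty": 3.4,"yaw": 5.2},{"tx": 1.9,"ty": 3.4,"yaw": 5.2},{"tx": 1.9,"ty": 3.4,"yaw": 5.2},{"tx": 1.9,"ty": 3.4,"yaw": 5.2},{"tx": 1.9,"ty": 3.4,"yaw": 5.2},{"tx": 1.9,"ty": 3.4,"yaw": 5.2},{"tx": 1.9,"ty": 3.4,"yaw": 5.2},{"tx": 0.6,"ty": 0.6,"yaw": 0.8},{}]}}

```text
invalid input at $.steps[0]: expected keys tx, ty, tz, yaw, claw
```

Request:
{"op": "servo_tool", "data": {"steps": [{"tx": 1.9,"ty": 3.4,"tz": 0,"yaw": 5.2,"claw": 5},{"tx": 1.9,"ty": 3.4,"tz": 0,"yaw": 5.2,"claw": 5},{"tx": 1.9,"ty": 3.4,"tz": 0,"yaw": 5.2,"claw": 5},{"tx": 1.9,"ty": 3.4,"tz": 0,"yaw": 5.2,"claw": 5},{"tx": 1.9,"ty": 3.4,"tz": 0,"yaw": 5.2,"claw": 5},{"tx": 1.9,"ty": 3.4,"tz": 0,"yaw": 5.2,"claw": 5},{"tx": 1.9,"ty": 3.4,"tz": 0,"yaw": 5.2,"claw": 5},{"tx": 1.9,"ty": 3.4,"tz": 0,"yaw": 5.2,"claw": 5},{"tx": 1.9,"ty": 3.4,"tz": 0,"yaw": 5.2,"claw": 5},{"tx": 1.9,"ty": 3.4,"tz": 0,"yaw": 5.2,"claw": 5},{"tx": 1.9,"ty": 3.4,"tz": 0,"yaw": 5.2,"claw": 5},{"tx": 1.9,"ty": 3.4,"tz": 0,"yaw": 5.2,"claw": 5},{"tx": 1.9,"ty": 3.4,"tz": 0,"yaw": 5.2,"claw": 5},{"tx": 1.9,"ty": 3.4,"tz": 0,"yaw": 5.2,"claw": 5},{"tx": 1.9,"ty": 3.4,"tz": 0,"yaw": 5.2,"claw": 5},{"tx": 1.9,"ty": 3.4,"tz": 0,"yaw": 5.2,"claw": 5},{"tx": 1.9,"ty": 3.4,"tz": 0,"yaw": 5.2,"claw": 5},{"tx": 1.9,"ty": 3.4,"tz": 0,"yaw": 5.2,"claw": 5},{"tx": 0.6,"ty": 0.6,"tz": 0,"yaw": 0.8,"claw": 5},{"tx": 0,"ty": 0,"tz": 0,"yaw": 0,"claw": 5}]}}

```text
time_s: 2.1
position: [0.5729, 0.1168, 0.2495]
tool_rot: [[-0.478, 0.878, -0.001], [0.878, 0.478, -0.0], [0.0, -0.001, -1.0]]
ft_force: [-0.5, -0.4, -0.3]
grip_width: 0.0498
gripper_force: 0.0
```

```bash
python3 - <<'E'
from h import *
import warnings;warnings.simplefilter("ignore")
o=env.observe();print(o["position"],o["tool_rot"][:,1],o["ft_force"],o["q"])
im,d,P=shot("wrist","w1"); hsv=cv2.cvtColor(im,cv2.COLOR_RGB2HSV)
g=(hsv[...,0]<14)&(hsv[...,1]>110)&(P[...,2]>.12)&(P[...,2]<.2)
q=P[g];print(len(q),np.nanmean(q,0),np.nanmin(q,0),np.nanmax(q,0))
w,V=np.linalg.eigh(np.cov(q[:,:2].T)); print(np.degrees(np.arctan2(V[1,1],V[0,1])))
E
```

```text
[0.57285693 0.11675351 0.24954854] [ 0.87815333  0.47837806 -0.00107918] [-0.46697978 -0.41413125 -0.27308301] [-7.05416754e-02  2.53846230e+01  6.86279391e+01 -9.94190401e-03
  8.60524786e+01 -2.86493815e+01]
2251 [0.57067074 0.11807217 0.17284082] [0.55129773 0.0868321  0.16587347] [0.59195658 0.14639498 0.17573344]
119.3541452393464
```

View pics/w1.png

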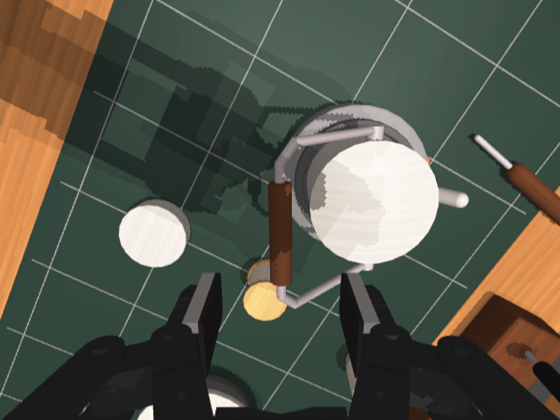

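The wrist view shows the dark grip at (281,233), midway between the fingertips (columns about 208 and 348) and parallel to the pads. The kettle lid is at (374,200) and the spout at (460,200). I'll lower so the fingers stand either side of the grip, then narrow them loosely.

Request:
{"op": "servo_tool", "data": {"steps": [{"tx": -0.1,"ty": 0,"tz": -1.5,"yaw": 0,"claw": 5},{"tx": 0,"ty": 0,"tz": -1.5,"yaw": 0,"claw": 5},{"tx": 0,"ty": 0,"tz": -1.5,"yaw": 0,"claw": 5},{"tx": 0,"ty": 0,"tz": -1.5,"yaw": 0,"claw": 5},{"tx": 0,"ty": 0,"tz": -1.2,"yaw": 0,"claw": 5},{"tx": 0,"ty": 0,"tz": -1.0,"yaw": 0,"claw": 5},{"tx": 0,"ty": 0,"tz": 0,"yaw": 0,"claw": 2.4},{"tx": 0,"ty": 0,"tz": 0,"yaw": 0,"claw": 2.4},{"tx": 0,"ty": 0,"tz": 0,"yaw": 0,"claw": 2.2},{"tx": 0,"ty": 0,"tz": 0,"yaw": 0,"claw": 2.2},{"tx": 0,"ty": 0,"tz": 0,"yaw": 0,"claw": 2.2}], "newtons": 20}}

```text
time_s: 3.25
position: [0.5718, 0.116, 0.1687]
tool_rot: [[-0.477, 0.879, 0.001], [0.879, 0.477, -0.0], [-0.0, 0.001, -1.0]]
ft_force: [-0.8, 0.2, 0.4]
grip_width: 0.0221
gripper_force: 0.0
```

Request:
{"op": "servo_tool", "data": {"steps": [{"tx": 0.42,"ty": 0.23,"tz": 0.3,"yaw": 0,"claw": 2.2},{"tx": 0.42,"ty": 0.23,"tz": 0.35,"yaw": 0,"claw": 2.2},{"tx": 0.42,"ty": 0.23,"tz": 0.4,"yaw": 0,"claw": 2.2},{"tx": 0.49,"ty": 0.26,"tz": 0.3,"yaw": 0,"claw": 2.2},{"tx": 0.49,"ty": 0.26,"tz": 0.3,"yaw": 0,"claw": 2.2},{"tx": 0.49,"ty": 0.26,"tz": 0.3,"yaw": 0,"claw": 2.2},{"tx": 0.53,"ty": 0.29,"tz": 0.2,"yaw": 0,"claw": 2.2},{"tx": 0.53,"ty": 0.29,"tz": 0.2,"yaw": 0,"claw": 2.2},{"tx": 0.53,"ty": 0.29,"tz": 0.2,"yaw": 0,"claw": 2.2},{"tx": 0.6,"ty": 0.33,"tz": 0.1,"yaw": 0,"claw": 2.2},{"tx": 0.6,"ty": 0.33,"tz": 0.05,"yaw": 0,"claw": 2.2},{"tx": 0.5,"ty": 0.27,"tz": 0,"yaw": 0,"claw": 2.2},{"tx": 0.3,"ty": 0.16,"tz": 0,"yaw": 0,"claw": 2.2},{"tx": 0,"ty": 0,"tz": 0,"yaw": 0,"claw": 2.2},{"tx": 0,"ty": 0,"tz": 0,"yaw": 0,"claw": 2.2}]}}

```text
time_s: 4.75
position: [0.6348, 0.1503, 0.1952]
tool_rot: [[-0.477, 0.879, -0.0], [0.879, 0.477, -0.0], [0.0, -0.0, -1.0]]
ft_force: [0.4, 0.2, 0.1]
grip_width: 0.0221
gripper_force: 0.0
```

```bash
python3 - <<'E'
from h import *
import warnings;warnings.simplefilter("ignore")
o=env.observe();print(o["position"],o["ft_force"],o["grip_width"])
im,d,P=shot("wrist","w2")
m=cv2.morphologyEx(((abs(P[...,2]-.1165)<.007)&(np.hypot(P[...,0]-.632,P[...,1]-.149)<.07)).astype(np.uint8),cv2.MORPH_OPEN,np.ones((7,7)))
q=P[m>0];c,r=cv2.minEnclosingCircle(q[:,:2].astype(np.float32));print("lid",c,r,len(q))
a,_,_=shot("side","s2");t,_,_=shot("top","t2")
cv2.imwrite("pics/c2.png",np.hstack([cv2.resize(im,(400,300)),cv2.resize(a[100:190,250:370],(400,300),interpolation=2)])[:,:,::-1])
E
```

```text
[0.63477747 0.15030562 0.19518774] [0.43072282 0.16644818 0.08498824] 0.022142071525441818
lid (0.6312265396118164, 0.1490795910358429) 0.04713600128889084 13199
```

View pics/c2.png

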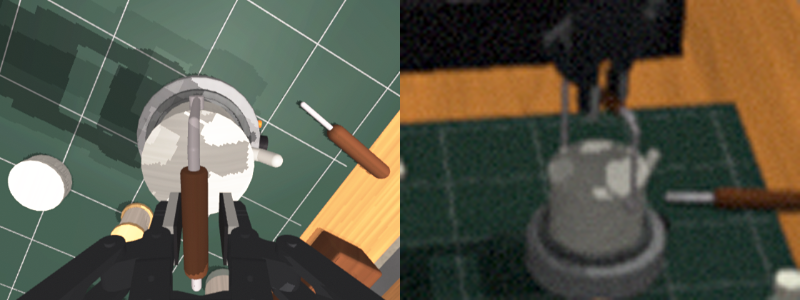

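The left half shows the grip at (195,215) between the fingers, over the kettle's axis. In the right half the bail stands straight up over the pot at (605,100). The bail is upright, so I close on it centred over the lid.

Request:
{"op": "servo_tool", "data": {"steps": [{"tx": -0.15,"ty": -0.08,"tz": 0,"yaw": 0,"claw": 1.6},{"tx": -0.12,"ty": -0.06,"tz": 0,"yaw": 0,"claw": 1.0},{"tx": 0,"ty": 0,"tz": 0,"yaw": 0,"claw": 0.5},{"tx": 0,"ty": 0,"tz": 0,"yaw": 0,"claw": 0.5},{"tx": 0,"ty": 0,"tz": 0,"yaw": 0,"claw": 0.5},{"tx": 0,"ty": 0,"tz": 0,"yaw": 0,"claw": 0.5},{"tx": 0,"ty": 0,"tz": 0,"yaw": 0,"claw": 0.5}], "newtons": 60}}

```text
time_s: 5.6
position: [0.6322, 0.1488, 0.1955]
tool_rot: [[-0.477, 0.879, 0.0], [0.879, 0.477, -0.0], [-0.0, 0.0, -1.0]]
ft_force: [0.3, -0.1, 3.2]
grip_width: 0.0119
gripper_force: 58.7
```

Request:
{"op": "servo_tool", "data": {"steps": [{"tx": 0,"ty": 0,"tz": 0.1,"yaw": 0,"claw": 0.5},{"tx": 0,"ty": 0,"tz": 0.2,"yaw": 0,"claw": 0.5},{"tx": 0,"ty": 0,"tz": 0.2,"yaw": 0,"claw": 0.5},{"tx": 0,"ty": 0,"tz": 0.2,"yaw": 0,"claw": 0.5},{"tx": 0,"ty": 0,"tz": 0.2,"yaw": 0,"claw": 0.5},{"tx": 0,"ty": 0,"tz": 0.2,"yaw": 0,"claw": 0.5},{"tx": 0,"ty": 0,"tz": 0.3,"yaw": 0,"claw": 0.5},{"tx": 0,"ty": 0,"tz": 0.3,"yaw": 0,"claw": 0.5},{"tx": 0,"ty": 0,"tz": 0.4,"yaw": 0,"claw": 0.5},{"tx": 0,"ty": 0,"tz": 0.5,"yaw": 0,"claw": 0.5},{"tx": 0,"ty": 0,"tz": 0.5,"yaw": 0,"claw": 0.5},{"tx": 0,"ty": 0,"tz": 0.5,"yaw": 0,"claw": 0.5},{"tx": 0,"ty": 0,"tz": 0.5,"yaw": 0,"claw": 0.5},{"tx": 0,"ty": 0,"tz": 0.4,"yaw": 0,"claw": 0.5},{"tx": 0,"ty": 0,"tz": 0.3,"yaw": 0,"claw": 0.5},{"tx": 0,"ty": 0,"tz": 0.2,"yaw": 0,"claw": 0.5},{"tx": 0,"ty": 0,"tz": 0,"yaw": 0,"claw": 0.5},{"tx": 0,"ty": 0,"tz": 0,"yaw": 0,"claw": 0.5}]}}

```text
time_s: 7.4
position: [0.6321, 0.1489, 0.2451]
tool_rot: [[-0.477, 0.879, -0.0], [0.879, 0.477, -0.0], [0.0, -0.0, -1.0]]
ft_force: [0.9, 0.4, -5.8]
grip_width: 0.0119
gripper_force: 58.4
```

```bash
python3 - <<'E'
from h import *
o=env.observe();print(o["position"],o["ft_force"],o["wrist_torque"],o["grip_width"])
im,d,P=shot("wrist","w3"); a,_,_=shot("side","s3")
cv2.imwrite("pics/c3.png",np.hstack([cv2.resize(im,(400,300)),cv2.resize(a[80:185,240:380],(400,300),interpolation=2)])[:,:,::-1])
m=cv2.morphologyEx(((abs(P[...,2]-.168)<.012)&(np.hypot(P[...,0]-.632,P[...,1]-.149)<.052)).astype(np.uint8),cv2.MORPH_OPEN,np.ones((7,7)))
q=P[m>0];q=q[~np.isnan(q).any(1)];A=np.c_[q[:,:2]-q[:,:2].mean(0),np.ones(len(q))];print("lid plane",np.linalg.lstsq(A,q[:,2],rcond=None)[0],cv2.minEnclosingCircle(q[:,:2].astype(np.float32)))
E
```

```text
[0.6320898  0.14891286 0.24513588] [ 0.90509588  0.41838071 -5.8170496 ] [-0.02061504  0.04322111 -0.01816829] 0.011931399293407249
lid plane [ 0.00451966 -0.01683665  0.16535823] ((0.6306840181350708, 0.14873133599758148), 0.047279857099056244)
```

View pics/c3.png

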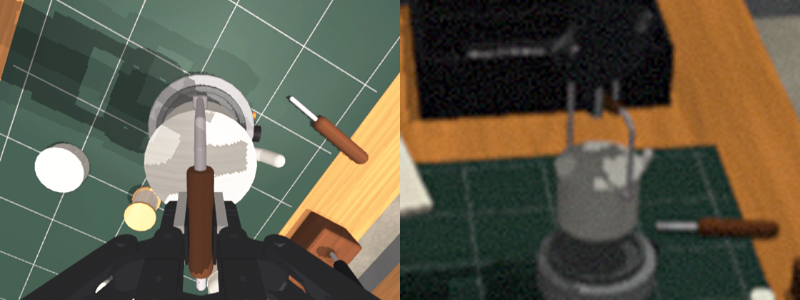

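The kettle hangs level and is clear of the recess: its lid is at (200,150) in the left half, and there is a gap above the warmer at (600,245) in the right half. Next it goes across to the plate, with gentle ramps.

Request:
{"op": "servo_tool", "data": {"steps": [{"tx": 0,"ty": -0.2,"tz": 0,"yaw": 0,"claw": 0.5},{"tx": 0,"ty": -0.4,"tz": 0,"yaw": 0,"claw": 0.5},{"tx": 0,"ty": -0.6,"tz": 0,"yaw": 0,"claw": 0.5},{"tx": 0,"ty": -0.8,"tz": 0,"yaw": 0,"claw": 0.5},{"tx": 0,"ty": -1.0,"tz": 0,"yaw": 0,"claw": 0.5},{"tx": 0,"ty": -1.2,"tz": 0,"yaw": 0,"claw": 0.5},{"tx": 0,"ty": -1.4,"tz": 0,"yaw": 0,"claw": 0.5},{"tx": 0,"ty": -1.6,"tz": 0,"yaw": 0,"claw": 0.5},{"tx": 0,"ty": -1.8,"tz": 0,"yaw": 0,"claw": 0.5},{"tx": 0.1,"ty": -2.0,"tz": 0,"yaw": 0,"claw": 0.5},{"tx": 0.1,"ty": -2.0,"tz": 0,"yaw": 0,"claw": 0.5},{"tx": 0.1,"ty": -2.0,"tz": 0,"yaw": 0,"claw": 0.5},{"tx": 0.1,"ty": -2.0,"tz": 0,"yaw": 0,"claw": 0.5},{"tx": 0.1,"ty": -2.0,"tz": 0,"yaw": 0,"claw": 0.5},{"tx": 0.1,"ty": -2.0,"tz": 0,"yaw": 0,"claw": 0.5},{"tx": 0,"ty": -2.0,"tz": 0,"yaw": 0,"claw": 0.5},{"tx": 0,"ty": -2.0,"tz": 0,"yaw": 0,"claw": 0.5},{"tx": 0,"ty": -1.8,"tz": 0,"yaw": 0,"claw": 0.5},{"tx": 0,"ty": -1.7,"tz": 0,"yaw": 0,"claw": 0.5},{"tx": 0,"ty": -1.5,"tz": 0,"yaw": 0,"claw": 0.5}]}}

```text
time_s: 9.5
position: [0.6381, -0.1527, 0.2453]
tool_rot: [[-0.477, 0.879, -0.0], [0.879, 0.477, -0.0], [-0.0, -0.0, -1.0]]
ft_force: [-0.3, -0.0, -6.2]
grip_width: 0.0122
gripper_force: 58.4
```

Request:
{"op": "servo_tool", "data": {"steps": [{"tx": 0,"ty": -1.3,"tz": 0,"yaw": 0,"claw": 0.5},{"tx": 0,"ty": -1.1,"tz": 0,"yaw": 0,"claw": 0.5},{"tx": 0,"ty": -0.9,"tz": 0,"yaw": 0,"claw": 0.5},{"tx": 0,"ty": -0.7,"tz": 0,"yaw": 0,"claw": 0.5},{"tx": 0,"ty": -0.5,"tz": 0,"yaw": 0,"claw": 0.5},{"tx": 0,"ty": -0.4,"tz": 0,"yaw": 0,"claw": 0.5},{"tx": 0,"ty": -0.3,"tz": 0,"yaw": 0,"claw": 0.5},{"tx": 0,"ty": -0.1,"tz": 0,"yaw": 0,"claw": 0.5},{"tx": 0,"ty": 0,"tz": 0,"yaw": 0,"claw": 0.5},{"tx": 0,"ty": 0,"tz": 0,"yaw": 0,"claw": 0.5},{"tx": 0,"ty": 0,"tz": 0,"yaw": 0,"claw": 0.5}]}}

```text
time_s: 10.6
position: [0.6382, -0.2039, 0.2454]
tool_rot: [[-0.478, 0.879, 0.0], [0.879, 0.478, 0.0], [-0.0, 0.0, -1.0]]
ft_force: [0.4, 0.2, -5.7]
grip_width: 0.0119
gripper_force: 58.4
```

```bash
python3 - <<'E'
from h import *
import warnings;warnings.simplefilter("ignore")
o=env.observe();print(o["position"],o["ft_force"],o["wrist_torque"])
p=o["position"]
im,d,P=shot("wrist","w4"); a,_,Q=shot("side","s4")
def sel(zz,r,tol): 
    m=cv2.morphologyEx(((abs(P[...,2]-zz)<tol)&(np.hypot(P[...,0]-p[0],P[...,1]-p[1])<r)).astype(np.uint8),cv2.MORPH_OPEN,np.ones((7,7)))
    q=P[m>0];return q[~np.isnan(q).any(1)]
q=sel(.1654,.054,.012);A=np.c_[q[:,:2]-q[:,:2].mean(0),np.ones(len(q))];print("lid",np.linalg.lstsq(A,q[:,2],rcond=None)[0],cv2.minEnclosingCircle(q[:,:2].astype(np.float32)))
q=sel(.045,.09,.012);print("plate z",len(q),np.median(q[:,2])); A=np.c_[q[:,:2],np.ones(len(q))]
h=cv2.convexHull(q[:,:2].astype(np.float32))[:,0]; print(cv2.minEnclosingCircle(h))
cv2.imwrite("pics/c4.png",np.hstack([cv2.resize(im,(400,300)),cv2.resize(a[135:285,235:435],(400,300),interpolation=2)])[:,:,::-1])
E
```

```text
[ 0.63820003 -0.20386543  0.24538898] [ 0.43559478  0.24112096 -5.68568465] [-0.02572071 -0.03050566  0.00549759]
lid [ 0.00391603 -0.01950673  0.16559226] ((0.6366915702819824, -0.20409339666366577), 0.047210853546857834)
plate z 8264 0.04603804687013055
((0.6347435116767883, -0.2043820470571518), 0.07480530440807343)
```

View pics/c4.png

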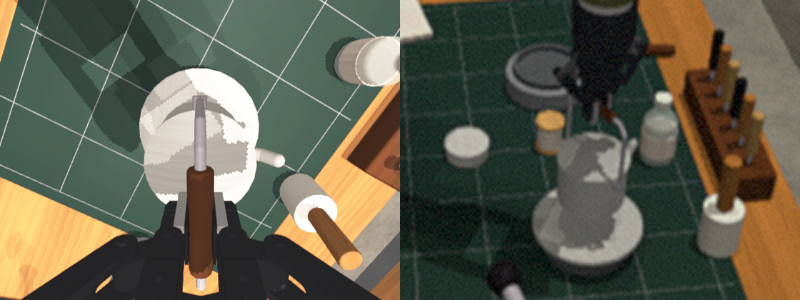

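The kettle hangs upright over the plate: lid at (200,150) in the left half and pot over the plate at (590,215) in the right, centred within 2 mm. The gap is about 42 mm, so I lower most of it and then feel.

Request:
{"op": "servo_tool", "data": {"steps": [{"tx": 0,"ty": 0,"tz": -0.2,"yaw": 0,"claw": 0.5},{"tx": 0,"ty": 0,"tz": -0.4,"yaw": 0,"claw": 0.5},{"tx": 0,"ty": 0,"tz": -0.5,"yaw": 0,"claw": 0.5},{"tx": 0,"ty": 0,"tz": -0.5,"yaw": 0,"claw": 0.5},{"tx": 0,"ty": 0,"tz": -0.5,"yaw": 0,"claw": 0.5},{"tx": 0,"ty": 0,"tz": -0.4,"yaw": 0,"claw": 0.5},{"tx": 0,"ty": 0,"tz": -0.3,"yaw": 0,"claw": 0.5},{"tx": 0,"ty": 0,"tz": -0.2,"yaw": 0,"claw": 0.5},{"tx": 0,"ty": 0,"tz": -0.2,"yaw": 0,"claw": 0.5},{"tx": 0,"ty": 0,"tz": -0.1,"yaw": 0,"claw": 0.5},{"tx": 0,"ty": 0,"tz": -0.1,"yaw": 0,"claw": 0.5},{"tx": 0,"ty": 0,"tz": 0,"yaw": 0,"claw": 0.5}]}}

```text
time_s: 11.9
position: [0.6381, -0.2041, 0.2113]
tool_rot: [[-0.477, 0.879, -0.0], [0.879, 0.477, -0.0], [0.0, -0.0, -1.0]]
ft_force: [-0.7, 0.9, -5.7]
grip_width: 0.0121
gripper_force: 58.4
```

Request:
{"op": "servo_tool", "data": {"steps": [{"tx": 0,"ty": 0,"tz": -0.1,"yaw": 0,"claw": 0.5},{"tx": 0,"ty": 0,"tz": -0.1,"yaw": 0,"claw": 0.5},{"tx": 0,"ty": 0,"tz": -0.1,"yaw": 0,"claw": 0.5},{"tx": 0,"ty": 0,"tz": -0.1,"yaw": 0,"claw": 0.5},{"tx": 0,"ty": 0,"tz": 0,"yaw": 0,"claw": 0.5}]}}

```text
time_s: 12.4
position: [0.6381, -0.2041, 0.2071]
tool_rot: [[-0.477, 0.879, -0.0], [0.879, 0.477, 0.0], [0.0, -0.0, -1.0]]
ft_force: [0.0, 0.4, -4.9]
grip_width: 0.0121
gripper_force: 58.4
```

Request:
{"op": "servo_tool", "data": {"steps": [{"tx": 0,"ty": 0,"tz": -0.1,"yaw": 0,"claw": 0.5},{"tx": 0,"ty": 0,"tz": -0.1,"yaw": 0,"claw": 0.5},{"tx": 0,"ty": 0,"tz": 0,"yaw": 0,"claw": 0.5}]}}

```text
time_s: 12.7
position: [0.6381, -0.2041, 0.2051]
tool_rot: [[-0.477, 0.879, -0.0], [0.879, 0.477, 0.0], [0.0, -0.0, -1.0]]
ft_force: [1.1, -0.2, -5.5]
grip_width: 0.0122
gripper_force: 58.4
```

Request:
{"op": "servo_tool", "data": {"steps": [{"tx": 0,"ty": 0,"tz": -0.1,"yaw": 0,"claw": 0.5},{"tx": 0,"ty": 0,"tz": 0,"yaw": 0,"claw": 0.5}]}}

```text
time_s: 12.9
position: [0.6381, -0.2041, 0.2042]
tool_rot: [[-0.477, 0.879, -0.0], [0.879, 0.477, 0.0], [0.0, -0.0, -1.0]]
ft_force: [-0.0, 0.8, -5.1]
grip_width: 0.012
gripper_force: 58.4
```

Request:
{"op": "servo_tool", "data": {"steps": [{"tx": 0,"ty": 0,"tz": -0.1,"yaw": 0,"claw": 0.5},{"tx": 0,"ty": 0,"tz": 0,"yaw": 0,"claw": 0.5}]}}

```text
time_s: 13.1
position: [0.6381, -0.2041, 0.2032]
tool_rot: [[-0.477, 0.879, -0.0], [0.879, 0.477, 0.0], [0.0, -0.0, -1.0]]
ft_force: [-0.1, 1.2, -6.0]
grip_width: 0.0119
gripper_force: 58.4
```

Request:
{"op": "servo_tool", "data": {"steps": [{"tx": 0,"ty": 0,"tz": -0.1,"yaw": 0,"claw": 0.5},{"tx": 0,"ty": 0,"tz": 0,"yaw": 0,"claw": 0.5}]}}

```text
time_s: 13.3
position: [0.6381, -0.2041, 0.2022]
tool_rot: [[-0.477, 0.879, -0.0], [0.879, 0.477, 0.0], [0.0, -0.0, -1.0]]
ft_force: [0.5, -0.3, -5.2]
grip_width: 0.0121
gripper_force: 58.4
```

Request:
{"op": "servo_tool", "data": {"steps": [{"tx": 0,"ty": 0,"tz": -0.1,"yaw": 0,"claw": 0.5},{"tx": 0,"ty": 0,"tz": 0,"yaw": 0,"claw": 0.5}]}}

```text
time_s: 13.5
position: [0.6381, -0.2041, 0.2012]
tool_rot: [[-0.477, 0.879, -0.0], [0.879, 0.477, 0.0], [0.0, -0.0, -1.0]]
ft_force: [0.0, 0.4, -5.7]
grip_width: 0.0122
gripper_force: 58.4
```

Request:
{"op": "servo_tool", "data": {"steps": [{"tx": 0,"ty": 0,"tz": -0.05,"yaw": 0,"claw": 0.5},{"tx": 0,"ty": 0,"tz": 0,"yaw": 0,"claw": 0.5}]}}

```text
time_s: 13.7
position: [0.6382, -0.2041, 0.2007]
tool_rot: [[-0.477, 0.879, -0.0], [0.879, 0.477, 0.0], [0.0, -0.0, -1.0]]
ft_force: [-0.5, 1.3, -5.1]
grip_width: 0.0125
gripper_force: 58.4
```

Request:
{"op": "servo_tool", "data": {"steps": [{"tx": 0,"ty": 0,"tz": -0.05,"yaw": 0,"claw": 0.5},{"tx": 0,"ty": 0,"tz": 0,"yaw": 0,"claw": 0.5}]}}

```text
time_s: 13.9
position: [0.6381, -0.2041, 0.2004]
tool_rot: [[-0.477, 0.879, 0.0], [0.879, 0.477, -0.0], [-0.0, -0.0, -1.0]]
ft_force: [-0.9, 0.6, -4.6]
grip_width: 0.012
gripper_force: 58.6
```

Request:
{"op": "servo_tool", "data": {"steps": [{"tx": 0,"ty": 0,"tz": -0.05,"yaw": 0,"claw": 0.5},{"tx": 0,"ty": 0,"tz": 0,"yaw": 0,"claw": 0.5}]}}

```text
time_s: 14.1
position: [0.6382, -0.2041, 0.2004]
tool_rot: [[-0.477, 0.879, 0.001], [0.879, 0.477, -0.0], [-0.001, 0.0, -1.0]]
ft_force: [-1.0, 1.2, -0.3]
grip_width: 0.0121
gripper_force: 58.9
```

Request:
{"op": "servo_tool", "data": {"steps": [{"tx": 0,"ty": 0,"tz": -0.05,"yaw": 0,"claw": 0.5},{"tx": 0,"ty": 0,"tz": 0,"yaw": 0,"claw": 0.5}]}}

```text
time_s: 14.3
position: [0.6384, -0.2041, 0.2003]
tool_rot: [[-0.477, 0.879, 0.002], [0.879, 0.477, -0.001], [-0.001, 0.001, -1.0]]
ft_force: [-1.9, 2.8, 4.8]
grip_width: 0.0121
gripper_force: 59.4
```

Contact was felt at TCP z 0.2004, which puts the plate at about 45 mm. I ease off slightly, release and rise.

Request:
{"op": "servo_tool", "data": {"steps": [{"tx": 0,"ty": 0,"tz": 0.05,"yaw": 0,"claw": 0.5},{"tx": 0,"ty": 0,"tz": 0,"yaw": 0,"claw": 1.4},{"tx": 0,"ty": 0,"tz": 0,"yaw": 0,"claw": 2},{"tx": 0,"ty": 0,"tz": 0,"yaw": 0,"claw": 4},{"tx": 0,"ty": 0,"tz": 0,"yaw": 0,"claw": 6},{"tx": 0,"ty": 0,"tz": 0.5,"yaw": 0,"claw": 6},{"tx": 0,"ty": 0,"tz": 1,"yaw": 0,"claw": 6},{"tx": 0,"ty": 0,"tz": 1.5,"yaw": 0,"claw": 6},{"tx": 0,"ty": 0,"tz": 2,"yaw": 0,"claw": 6},{"tx": 0,"ty": 0,"tz": 2,"yaw": 0,"claw": 6},{"tx": 0,"ty": 0,"tz": 2,"yaw": 0,"claw": 6},{"tx": 0,"ty": 0,"tz": 2,"yaw": 0,"claw": 6},{"tx": 0,"ty": 0,"tz": 0,"yaw": 0,"claw": 6},{"tx": 0,"ty": 0,"tz": 0,"yaw": 0,"claw": 6},{"tx": 0,"ty": 0,"tz": 0,"yaw": 0,"claw": 6},{"tx": 0,"ty": 0,"tz": 0,"yaw": 0,"claw": 6},{"tx": 0,"ty": 0,"tz": 0,"yaw": 0,"claw": 6},{"tx": 0,"ty": 0,"tz": 0,"yaw": 0,"claw": 6}]}}

```text
time_s: 16.1
position: [0.6381, -0.2041, 0.3094]
tool_rot: [[-0.477, 0.879, -0.001], [0.879, 0.477, 0.0], [0.001, -0.0, -1.0]]
ft_force: [0.4, 0.1, -0.8]
grip_width: 0.06
gripper_force: 0.0
```

```bash
python3 - <<'E'
from h import *
import warnings;warnings.simplefilter("ignore")
o=env.observe();print(o["position"],o["ft_force"]);p=o["position"]
im,d,P=shot("wrist","w5"); a,_,_=shot("side","s5")
m=cv2.morphologyEx(((abs(P[...,2]-.122)<.012)&(np.hypot(P[...,0]-p[0],P[...,1]-p[1])<.054)).astype(np.uint8),cv2.MORPH_OPEN,np.ones((7,7)))
q=P[m>0];q=q[~np.isnan(q).any(1)]
A=np.c_[q[:,:2]-q[:,:2].mean(0),np.ones(len(q))];print("lid",np.linalg.lstsq(A,q[:,2],rcond=None)[0],cv2.minEnclosingCircle(q[:,:2].astype(np.float32)))
cv2.imwrite("pics/c5.png",np.hstack([cv2.resize(im,(400,300)),cv2.resize(a[135:285,235:435],(400,300),interpolation=2)])[:,:,::-1])
E
```

```text
[ 0.63813634 -0.20408782  0.30943733] [ 0.40601335  0.08123867 -0.8058132 ]
lid [ 1.36369424e-05 -4.41524321e-03  1.20610327e-01] ((0.6360419988632202, -0.20470041036605835), 0.04731276258826256)
```

View pics/c5.png

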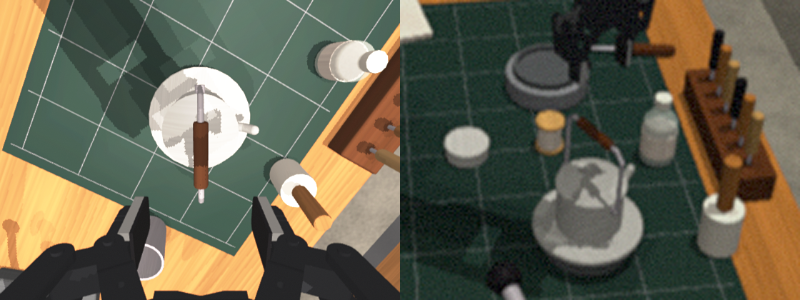

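The kettle stands upright and centred on the plate (lid at (200,130) in the left half, level), with the bail free at (600,130) in the right. The spool, tin and bottle are unmoved and the hand is well clear.

```bash
python3 -c "
from rig import env
print(env.close_job())"
```

```text
the job is handed in; nothing more can be done
None
```

The kettle stands upright within about 2 mm of the plate's centre, set down by feel after the bail was swung upright; the spool, wax tin and bottle look unmoved, and I handed the job in at about 16 s (no verdict was returned).

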